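# Index a drill jig to the flagged tooth and clamp it

### The job

Index the drill jig for its next hole: turn the black T-knob clockwise (seen from above) until the sprung pawl drops into the notch flagged by the headed pin standing in the plate, then ease the knob back until the tooth bears firmly on the pawl, without straining the pawl. Then clamp the plate there by swinging the black clamp lever clockwise as far as it goes, and let go, leaving the other things on the bench where they stand.

Things in the scene. Friction and masses are not known exactly. Their poses are not given: they have to be found in the camera images.
- jig: Indexing drill jig bolted to the bench: grey base 180 x 220 x 14 mm. Origin on the bench under the spindle's vertical axis; z up. In its frame: the drill bushing's post is at (-32, 80) mm, its arm reaches in over the round work, top at height 94 mm; the pawl's pivot is at (72, 52) mm; the clamp lever's at (0, -92). With the flagged notch home, the plate's axes are parallel to the jig's.
- ratchet_plate: All that turns on the spindle: steel ratchet plate (24 saw teeth, 15 degrees each, tip radius 58 mm, 44 to 54 mm above the bench), round aluminium work, stem, T-knob. Origin on the spindle axis at bench level, z up, x along the knob bar. It turns clockwise from above, the pawl clicking over the teeth; the pawl stops it the other way. Drag 0.1 N m, so it stays put; the pawl adds under 0.15 N m.
- knob_centre (a point): Centre of the T-knob's bar, on the spindle axis 121 mm above the bench. The bar is 56 mm long (along the plate's x axis), 18 mm thick and 28 mm high (107 to 135 mm above the bench) and fixed to the plate. Axes as the ratchet plate's.
- flagged_notch (a point): Point in the flagged notch of the ratchet plate, 55 mm from the spindle axis, 49 mm above the bench, where the middle of the pawl's nose lies when it is home in this notch with the tooth bearing on it. A dark steel pin with a 10 mm round head stands 22 mm up out of the plate beside it, 8 mm nearer the axis; the other notches have an empty hole there.
- pawl: Dark steel pawl on the far side of the plate, 53 mm from pivot to nose, sprung on to the teeth with about 2 N. Origin on its pivot, z up. The tooth bears firmly on it from about 6 N at the nose (0.33 N m on the plate beyond the drag); over 20 N (1.1 N m beyond the drag) strains it.
- pawl_nose (a point): Middle of the pawl's rounded nose (4 mm thick), 49 mm above the bench. It lies 5 mm farther out when it rides on a tooth's tip than when it is home in a notch.
- clamp_lever (a joint): Angle of the clamp lever, rad: 0 fully loose, grows clockwise seen from above to its stop at 1.1; tight beyond 0.95. It stays where it is left; swinging it takes about 0.3 N m, somewhat more over the last 0.3 rad as the shoe bites.
- lever_grip (a point): Point on the axis of the lever's round arm (12 mm thick), 70 mm out from its pivot and 70 mm above the bench; the arm rises outward and ends 24 mm farther out, at a height of 72 mm. The bench below is clear on both sides.
- oil_bottle: White plastic bottle, 52 mm across, 150 mm high, standing; origin at its foot. Leave alone.
- tool_holder: Steel taper tool holder, 63 mm flange, 102 mm high, standing; origin at its foot. Leave alone.
- wrench: Steel wrench 170 mm long lying flat; origin under its middle. Leave alone.
- collet: Small steel collet 33 mm across, 34 mm high, standing; origin at its foot. Leave alone.

How it is judged:
On the way, in this order (a step that is already met when the one before it is completed fails the run):
1. the pawl is home in the flagged notch and the tooth bears on it with more than 6 N for 0.2 s (horizontal distance between flagged_notch and pawl_nose below 0.002 m and contact force between pawl and ratchet_plate above 6 N), for 0.2 s.
2. the clamp lever is swung tight (over 0.95 rad) with the pawl still home in the flagged notch (horizontal distance between flagged_notch and pawl_nose below 0.002 m and value of joint clamp_lever above 0.95 rad), for 0.2 s.
At the end, for the whole second after the job is handed in: The pawl's nose is within 2 mm (in plan) of its home in the flagged notch, the clamp lever is past 0.95 rad, the plate is at rest, the bystanders are within 20 mm of where they stood (all of step 2 and linear speed of ratchet_plate below 0.01 m/s and distance of each of oil_bottle, tool_holder, wrench, collet from where it was at the start of the episode below 0.02 m); the robot touches nothing.
It fails at once if the pawl is strained: more than 20 N between the plate and the pawl (contact force between pawl and ratchet_plate above 20 N).
It fails at once if a bystander is disturbed (moved more than 20 mm) (distance of any of oil_bottle, tool_holder, wrench, collet from where it was at the start of the episode above 0.02 m).
It also fails if it takes over 58 s, if anything falls off the work surface, if the arm or the gripper's body presses on something with over 40 N, if the wrist force passes 120 N, or if a joint passes its speed limit or range.

### The arm

A 6-joint arm with a two-finger parallel gripper is mounted at the origin on the work surface. World frame = base frame: x ahead of the robot, y to its left, z up, the work surface at z = 0. Lengths are in m, angles in rad, forces in N, time in s.
With the tool pointing down it reaches from about 0.225 to 0.725 m from the base axis. Payload 3.1 kg.
Tool frame: the origin (TCP) lies between the finger pads; the fingertips stand 22 mm ahead of it and the grasp point (between the pads) lies 3 mm ahead of it; z points along the fingers, y is the line along which they close (so a half turn about z gives the same grasp; the last joint's range is limited). The gripper opens to 85 mm and grips with 20 to 120 N. Pads are 22 mm wide; open, the fingers measure 114 mm over their backs; the gripper's body (76 mm by 85 mm) begins 54 mm behind the grasp point. The pads swing forward as they close: fully open they stand 13 mm farther back than shut.
Start: joints at [1.16, 0.048, 0.099, 1.622, 0, 1.443], TCP at [0.147, 0.504, 0.253] pointing down, gripper open.
Joint ranges: [-2.91, 2.91], [-0.99, 1.94], [-1.21, 1.42], [-2.12, 2.29], [-1.49, 1.47], [-3.14, 3.14]. Speed limits (rad/s): [2.79, 2.79, 3.14, 3.14, 3.14, 3.14].

### API

Orientations are given as a 3x3 rotation matrix whose columns are the frame's x, y, z axes.
In Python, from cell import ctrl gives the robot as it stands.
- The arm moves only by the shell command python3 -m inch 'ROWS' [FORCE]. ROWS is JSON, a list of rows, each a list of 7 numbers: the turn, a rotation vector about the tool's x, y, z in degrees, then the shift along the tool's x, y, z in mm, then the closure, from -1 (fully open) to 1 (shut), so that 0 is half open. In form: [[wx, wy, wz, dx, dy, dz, gripper], ...]. A call has exactly 8 rows; each row is the pose to reach, as a shift and turn from the pose commanded when the call began, along the tool's axes at that moment; what a row does not reach only later rows make up. A row lasts 1/10 s, in which the tool goes at most 50 mm and 8.59 degrees, less where a joint would pass 70% of its speed; a pose out of reach is approached as far as the arm can. A call with a gripper value outside its range is refused whole. The fingers move at their own pace and stop on an object; FORCE is the grip in N (left out, the last holds). Time passes only in rows, so rows that repeat a pose let the fingers close, or fill a call up. It gives the time, the measured TCP pose, the force, the opening and the grip force at its end, in the units of the state.
- ctrl.observe(): the state, without advancing time (a new reading comes with each control period).
- ctrl.camera(name): name is "side" or "top"; returns (picture, depth): 384x512x3 uint8, blue, green, red; 384x512 float32, m along the optical axis (not along the pixel's ray), 0 where there is no reading.
- ctrl.calibration(name): a dict with "mtx" (3x3 intrinsics, pixels), "R" (3x3) and "t" (3): a world point X has camera coordinates R X + t. Camera axes: x right, y down, z forward; pixel columns grow to the right and rows downward; lengths in m; the calibration is good to about 2 mm. A picture is of the moment at which its call begins. calibration takes no time and is no camera call.
- ctrl.sign_off(): hands the job in; it is judged then, once.
The state is a dict: "t": time; "q": joint angles; "joint_vel": joint speeds; "joint_torque": joint torques, N m; "eef_pos": TCP position; "tcp_rot": TCP orientation; "contact_force": force on the tool from outside, world axes, zero at the start; "wrist_torque": the same for the moment, N m; "opening": finger opening in m; "gripper_force": force on a finger pad.
Only numpy, scipy, OpenCV 4.12 (cv2) and the standard library are available. Lean on these libraries where they do the work, as an engineer would, in place of code of your own. Each camera call takes 0.05 s, during which the arm holds its last target. There are 200 camera calls.

## Working session

There is one attempt and no reset: what is moved stays moved. The work goes in short steps, Python scripts to look and compute and a shell command to move; the robot and the scene stay as the last step left them, time stands still between calls to the robot, and variables do not carry over. Pictures are saved under pics/ and viewed, at most 10 in all, crops included, and the job is handed in when it is done.

```bash
ls; mkdir -p pics; python3 - <<'E'
from cell import ctrl
import cv2,numpy as np
for n in("top","side"):
    p,d=ctrl.camera(n);np.savez(f"pics/{n}0.npz",p=p,d=d);cv2.imwrite(f"pics/{n}0.png",p)
    c=ctrl.calibration(n);print(n,c["mtx"].round(1).tolist(),(-c["R"].T@c["t"]).round(3),c["R"].round(3).tolist())
s=ctrl.observe();print(s["t"],s["eef_pos"],s["tcp_rot"],s["opening"])
E
```

```text
pics
top [[371.7, 0.0, 258.4], [0.0, 371.7, 188.4], [0.0, 0.0, 1.0]] [0.442 0.082 0.866] [[-0.026, -0.999, -0.041], [-0.996, 0.029, -0.084], [0.085, 0.039, -0.996]]
side [[367.5, 0.0, 252.5], [0.0, 367.5, 191.7], [0.0, 0.0, 1.0]] [0.33  0.569 0.489] [[-0.937, -0.35, -0.011], [-0.207, 0.579, -0.789], [0.282, -0.736, -0.615]]
0.1 [0.14631437 0.50368897 0.25222171] [[-9.60276797e-01  2.79047903e-01 -8.60958049e-04]
 [ 2.79049080e-01  9.60274921e-01 -1.92020872e-03]
 [ 2.90926205e-04 -2.08418143e-03 -9.99997786e-01]] 0.0854370407989479
```

View pics/top0.png

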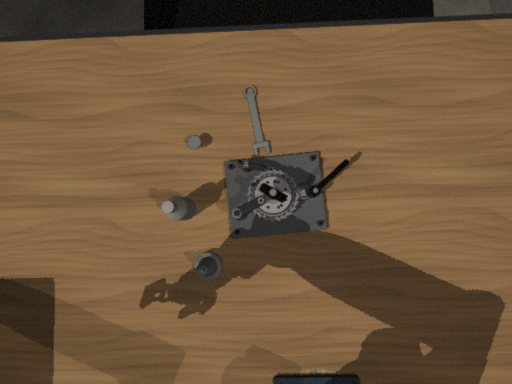

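View pics/side0.png

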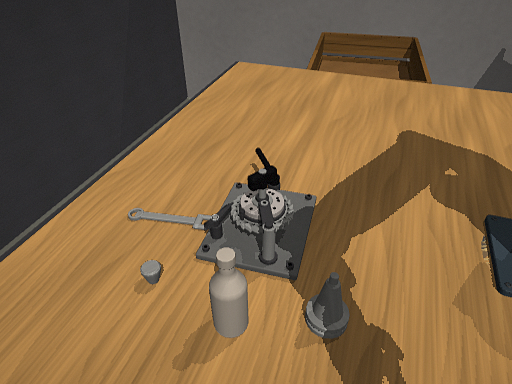

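```bash
python3 - <<'E'
import cv2,numpy as np
a=np.load("pics/top0.npz");p=a["p"]
c=cv2.resize(p[148:242,222:352],None,fx=6,fy=6,interpolation=cv2.INTER_CUBIC)
c=np.clip(c.astype(float)*1.7,0,255).astype(np.uint8);cv2.imwrite("pics/topc.png",c)
b=np.load("pics/side0.npz")["p"];c=cv2.resize(b[140:280,190:325],None,fx=4.2,fy=4.2,interpolation=cv2.INTER_CUBIC)
c=np.clip(c.astype(float)*1.7,0,255).astype(np.uint8);cv2.imwrite("pics/sidec.png",c)
E
```

```text
(no output)
```

View pics/topc.png

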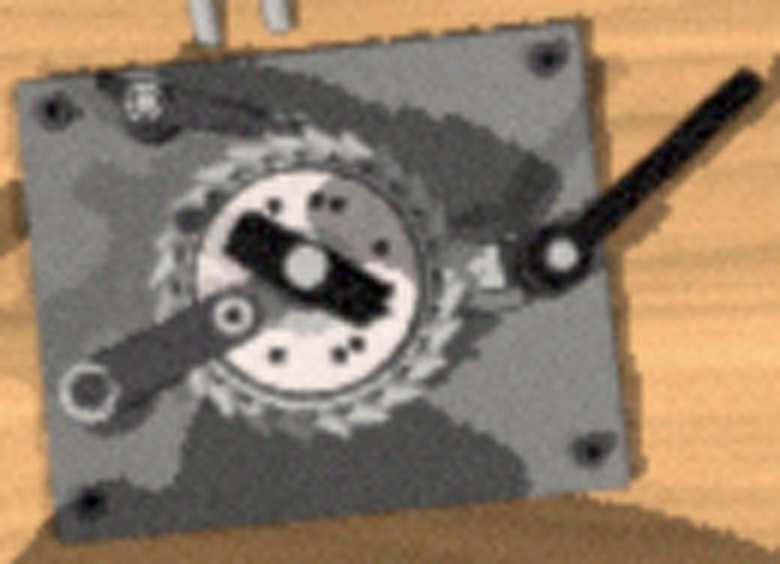

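View pics/sidec.png

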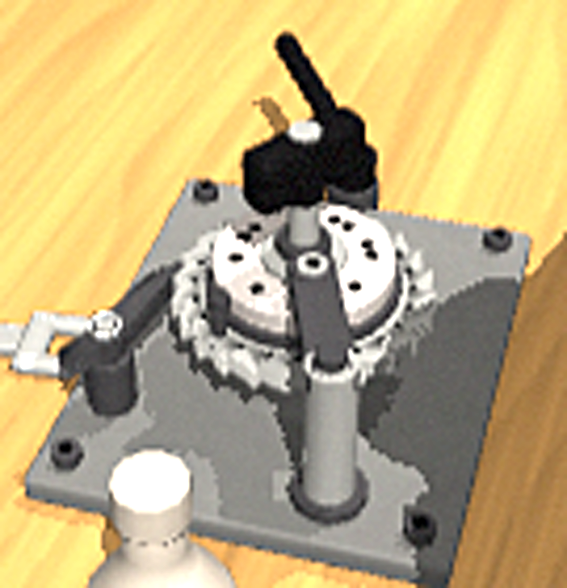

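```bash
cat > h.py <<'E'
from cell import ctrl
import cv2,numpy as np
def ray(n,u,v,z):
    c=ctrl.calibration(n);uv=np.atleast_2d(np.c_[u,v]).astype(float)
    d=np.c_[uv,np.ones(len(uv))]@np.linalg.inv(c["mtx"]).T@c["R"]
    o=-c["R"].T@c["t"];return o+d*((z-o[2])/d[:,2])[:,None]
def cloud(n,d):
    c=ctrl.calibration(n);v,u=np.mgrid[:384,:512]
    P=np.stack([u*d,v*d,d],-1)@np.linalg.inv(c["mtx"]).T
    return (P-c["t"])@c["R"]
E
python3 - <<'E'
from h import *
a=np.load("pics/top0.npz");p,d=a["p"],a["d"];X=cloud("top",d)
def px(x,y):return 222+(x+.5)/6-.5,148+(y+.5)/6-.5
F={"post":(93,392,-32,80),"pawl":(143,103,72,52),"lev":(563,255,0,-92),"stem":(307,267,0,0),"bush":(233,315,None,0)}
S=[];D=[]
for k,(x,y,jx,jy) in F.items():
    u,v=px(x,y);z=np.median(X[int(round(v))-1:int(round(v))+2,int(round(u))-1:int(round(u))+2,2]);P=ray("top",u,v,z)[0]
    print(k,u,v,P.round(4))
    if jx is not None:S.append((jx/1e3,jy/1e3));D.append(P[:2])
S=np.array(S);D=np.array(D);s0=S.mean(0);d0=D.mean(0)
U,_,V=np.linalg.svd((S-s0).T@(D-d0));R=V.T@np.diag([1,np.linalg.det(U@V)])@U.T
t=d0-R@s0;yaw=np.degrees(np.arctan2(R[1,0],R[0,0]));print("jig",t,yaw,"res mm",((S@R.T+t-D)*1e3).round(1).tolist())
# base yaw: pixels at z~14mm
g=p.astype(int).mean(2)
base=((X[...,2]>.008)&(X[...,2]<.03)&(np.hypot(X[...,0]-t[0],X[...,1]-t[1])<.17)).astype(np.uint8)
# bar
m=((X[...,2]>.118)&(X[...,2]<.15)&(np.hypot(X[...,0]-t[0],X[...,1]-t[1])<.04))
u,v=np.nonzero(m)[1],np.nonzero(m)[0];Q=ray("top",u,v,.135)[:,:2]*1e3
r=cv2.minAreaRect(Q.astype(np.float32));w,V=np.linalg.eigh(np.cov(Q.T));b=V[:,1]
print("bar",len(Q),r,"pca",np.degrees(np.arctan2(b[1],b[0]))%180,Q.mean(0))
# black lever arm
hsv=cv2.cvtColor(p,cv2.COLOR_BGR2HSV)
lm=(p.max(2)<45)&(X[...,2]>.05)&(X[...,2]<.09);L=(ray("top",*np.nonzero(lm)[::-1],.073)[:,:2]-t)@R*1e3
k=(L[:,1]<-80)&(L[:,1]>-220)&(np.hypot(L[:,0],L[:,1]+92)>25);L=L[k];rel=L-[0,-92]
print("lever n",len(L),"angle jig",np.degrees(np.arctan2(rel.mean(0)[1],rel.mean(0)[0])),"maxr",np.hypot(*rel.T).max())
P=ray("top",*px(190,220),.076)[0][:2];q=(P-t)@R*1e3;print("pin jig",q,np.hypot(*q),np.degrees(np.arctan2(q[1],q[0])))
P=ray("top",*px(278,118),.054)[0][:2];q=(P-t)@R*1e3;print("nose jig",q,np.hypot(*q),np.degrees(np.arctan2(q[1],q[0])))
E
```

```text
post 237.08333333333334 212.91666666666669 [0.4583 0.158  0.0935]
pawl 245.41666666666666 164.75 [0.5642 0.141  0.0578]
lev 315.4166666666667 190.08333333333334 [ 0.5035 -0.0091  0.0638]
stem 272.75 192.08333333333334 [0.4965 0.0826 0.136 ]
bush 260.4166666666667 200.08333333333334 [0.4838 0.1089 0.0905]
jig [0.49648843 0.08232219] 4.788903981063919 res mm [[-0.4, 1.4], [-0.3, -0.8], [0.7, -0.2], [0.0, -0.3]]
bar 257 ((495.8360900878906, 82.74226379394531), (54.701602935791016, 18.452402114868164), 59.609989166259766) pca 59.37919581167471 [495.86278697  82.72518002]
lever n 155 angle jig -53.748741699051415 maxr 91.63783355961382
pin jig [25.78471718 39.48867612] 47.16150105449185 56.85687558649034
nose jig [61.72972924  4.288104  ] 61.87848824399833 3.9737127039338884
```

```bash
python3 -m inch '[[0,0,-4,-20,-14,3,-1],[0,0,-9,-50,-35,8,-1],[0,0,-14,-85,-58,14,-1],[0,0,-19,-120,-82,20,-1],[0,0,-24,-155,-105,26,-1],[0,0,-29,-190,-129,32,-1],[0,0,-34,-225,-153,38,-1],[0,0,-39,-260,-176,44,-1]]'
python3 -m inch '[[0,0,-5,-35,-24,6,-1],[0,0,-10,-70,-48,12,-1],[0,0,-15,-105,-72,16,-1],[0,0,-20,-135,-92,18,-1],[0,0,-25,-160,-108,18,-1],[0,0,-30,-180,-121,18,-1],[0,0,-34,-190,-128,18,-1],[0,0,-36.7,-193,-131,18,-1]]'
python3 - <<'E'
from h import *
s=ctrl.observe();print(s["t"],s["eef_pos"],np.degrees(np.arctan2(s["tcp_rot"][1,1],s["tcp_rot"][0,1])),s["q"])
E
```

```text
t: 0.9
eef_pos: [0.3476, 0.261, 0.2086]
tcp_rot: [[-0.92, -0.391, -0.0], [-0.391, 0.92, -0.0], [0.001, -0.0, -1.0]]
contact_force: [1.1, 0.4, 0.8]
opening: 0.0855
gripper_force: 0.0
t: 1.7
eef_pos: [0.5768, 0.2159, 0.1898]
tcp_rot: [[-0.507, -0.862, -0.002], [-0.862, 0.507, -0.001], [0.001, 0.001, -1.0]]
contact_force: [0.1, -0.7, 0.2]
opening: 0.0852
gripper_force: 0.0
1.7 [0.5767648  0.21585003 0.18981118] 149.56183037467477 [ 2.49352081e-01  2.83148170e-01  2.38075126e-01  1.52743127e+00
 -1.95884830e-04 -7.90198521e-01]
```

```bash
python3 -m inch '[[0,0,0,25,0,0,-1],[0,0,0,65,1,0,-1],[0,0,0,105,1,5,-1],[0,0,0,135,2,15,-1],[0,0,0,150,2,28,-1],[0,0,0,156,2,42,-1],[0,0,0,156,2,56,-1],[0,0,0,156,2,61,-1]]'
python3 - <<'E'
from h import *
s=ctrl.observe();print(s["t"],s["eef_pos"],np.degrees(np.arctan2(s["tcp_rot"][1,1],s["tcp_rot"][0,1])),s["contact_force"],s["wrist_torque"])
p,d=ctrl.camera("side");c=cv2.resize(p[130:270,180:330],None,fx=4,fy=4,interpolation=cv2.INTER_CUBIC);cv2.imwrite("pics/s1.png",np.clip(c*1.6,0,255))
E
```

```text
t: 2.5
eef_pos: [0.4936, 0.0832, 0.128]
tcp_rot: [[-0.508, -0.861, -0.003], [-0.861, 0.508, 0.0], [0.002, 0.003, -1.0]]
contact_force: [-0.5, -0.4, 0.3]
opening: 0.0852
gripper_force: 0.0
2.5 [0.4935931  0.08322056 0.12803719] 149.48330543672918 [-0.45868482 -0.37019097  0.33372526] [ 0.0060923   0.09077388 -0.02350935][ WARN:0@0.835] global loadsave.cpp:1063 imwrite_ Unsupported depth image for selected encoder is fallbacked to CV_8U.
```

View pics/s1.png

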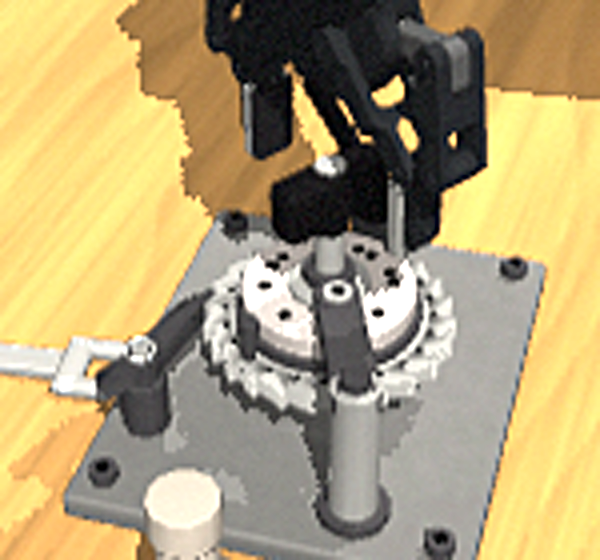

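```bash
python3 -m inch '[[0,0,0,0,-2,0,-0.2],[0,0,0,0,-2,0,0.2],[0,0,0,0,-2,0,0.6],[0,0,0,0,-2,0,1],[0,0,0,0,-2,0,1],[0,0,0,0,-2,0,1],[0,0,0,0,-2,0,1],[0,0,0,0,-2,0,1]]' 60
cat > st.py <<'E'
from h import *
s=ctrl.observe();print(s["t"],(s["eef_pos"]*1e3).round(1),"yaw_y",np.degrees(np.arctan2(s["tcp_rot"][1,1],s["tcp_rot"][0,1])).round(2),s["contact_force"].round(1),"T",s["wrist_torque"].round(3),(s["opening"]*1e3).round(1),s["gripper_force"].round(0) if hasattr(s["gripper_force"],"round") else s["gripper_force"])
E
python3 st.py
```

```text
t: 3.35
eef_pos: [0.4965, 0.0826, 0.131]
tcp_rot: [[-0.507, -0.862, 0.0], [-0.862, 0.507, 0.001], [-0.001, 0.0, -1.0]]
contact_force: [-3.3, 1.9, 5.1]
opening: 0.0167
gripper_force: 62.0Traceback (most recent call last):
  File "st.py", line 2, in <module>
    s=ctrl.observe();print(s["t"],(s["eef_pos"]*1e3).round(1),"yaw_y",np.degrees(np.arctan2(s["tcp_rot"][1,1],s["tcp_rot"][0,1])).round(2),s["contact_force"].round(1),"T",s["wrist_torque"].round(3),(s["opening"]*1e3).round(1),s["gripper_force"].round(0) if hasattr(s["gripper_force"],"round") else s["gripper_force"])
                                                                                                                                                                                                      ^^^^^^^^^^^^^^^^^^^^^^^^
AttributeError: 'float' object has no attribute 'round'
```

```bash
sed -i 's/(s\["opening"\]\*1e3).*$/s["opening"],s["gripper_force"])/' st.py
python3 -m inch '[[0,0,3,0,0,0,1],[0,0,8,0,0,0,1],[0,0,14,0,0,0,1],[0,0,20,0,0,0,1],[0,0,26,0,0,0,1],[0,0,32,0,0,0,1],[0,0,37,0,0,0,1],[0,0,40,0,0,0,1]]';python3 st.py
```

```text
t: 4.15
eef_pos: [0.4964, 0.0827, 0.1311]
tcp_rot: [[-0.943, -0.332, 0.0], [-0.332, 0.943, 0.001], [-0.001, 0.001, -1.0]]
contact_force: [-2.1, 1.6, 5.5]
opening: 0.0173
gripper_force: 62.0
4.15 [496.4  82.7 131.1] yaw_y 109.4 [-2.1  1.6  5.5] T [0.355 0.605 0.136] 0.017307473106683367 62.01756834983826
```

```bash
python3 -m inch '[[0,0,4,0,0,0,1],[0,0,8,0,0,0,1],[0,0,12,0,0,0,1],[0,0,16,0,0,0,1],[0,0,19,0,0,0,1],[0,0,20.5,0,0,0,1],[0,0,20.5,0,0,0,1],[0,0,20.5,0,0,0,1]]';python3 st.py
python3 - <<'E'
from h import *
p,d=ctrl.camera("side");c=cv2.resize(p[160:260,190:310],None,fx=6,fy=6,interpolation=cv2.INTER_CUBIC);cv2.imwrite("pics/s2.png",np.clip(c*1.6,0,255).astype(np.uint8))
E
```

```text
t: 4.95
eef_pos: [0.4964, 0.0828, 0.131]
tcp_rot: [[-1.0, 0.017, 0.0], [0.017, 1.0, 0.001], [-0.0, 0.001, -1.0]]
contact_force: [-2.5, 2.9, 5.4]
opening: 0.017
gripper_force: 62.0
4.95 [496.4  82.8 131. ] yaw_y 89.01 [-2.5  2.9  5.4] T [ 0.375  0.637 -0.068] 0.016982247926597065 62.02755689620972
```

View pics/s2.png

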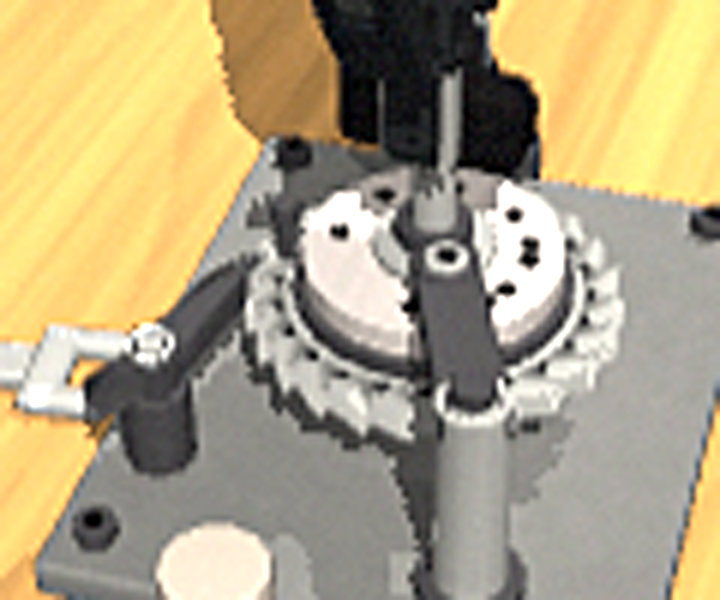

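```bash
python3 -m inch '[[0,0,-1,0,0,0,1],[0,0,-2,0,0,0,1],[0,0,-3,0,0,0,1],[0,0,-3.5,0,0,0,1],[0,0,-4,0,0,0,1],[0,0,-4,0,0,0,1],[0,0,-4,0,0,0,1],[0,0,-4,0,0,0,1]]'|tail -3;python3 st.py
```

```text
contact_force: [-3.5, 3.1, 5.3]
opening: 0.017
gripper_force: 62.0
5.8 [496.4  82.8 131.1] yaw_y 93.0 [-3.5  3.1  5.3] T [ 0.414  0.597 -0.009] 0.01701088364243318 62.02540397644043
```

```bash
python3 -m inch '[[0,0,-0.3,0,0,0,1],[0,0,-0.6,0,0,0,1],[0,0,-0.8,0,0,0,1],[0,0,-1,0,0,0,1],[0,0,-1,0,0,0,1],[0,0,-1,0,0,0,1],[0,0,-1,0,0,0,1],[0,0,-1,0,0,0,1]]'|tail -3;python3 st.py
python3 -m inch '[[0,0,-0.2,0,0,0,1],[0,0,-0.4,0,0,0,1],[0,0,-0.5,0,0,0,1],[0,0,-0.5,0,0,0,1],[0,0,-0.5,0,0,0,1],[0,0,-0.5,0,0,0,1],[0,0,-0.5,0,0,0,1],[0,0,-0.5,0,0,0,1]]'|tail -3;python3 st.py
```

```text
contact_force: [-2.6, 3.0, 6.3]
opening: 0.0167
gripper_force: 62.0
6.6 [496.4  82.7 131.1] yaw_y 93.99 [-2.6  3.   6.3] T [ 0.467  0.606 -0.099] 0.016700487743907356 62.015018463134766
contact_force: [-2.8, 2.4, 5.6]
opening: 0.0169
gripper_force: 62.0
7.4 [496.4  82.7 131.1] yaw_y 94.48 [-2.8  2.4  5.6] T [ 0.399  0.628 -0.125] 0.01691481882644702 62.03720211982727
```

```bash
for i in 1 ; do python3 -m inch '[[0,0,-0.2,0,0,0,1],[0,0,-0.4,0,0,0,1],[0,0,-0.5,0,0,0,1],[0,0,-0.5,0,0,0,1],[0,0,-0.5,0,0,0,1],[0,0,-0.5,0,0,0,1],[0,0,-0.5,0,0,0,1],[0,0,-0.5,0,0,0,1]]'|tail -1;done;python3 st.py
```

```text
gripper_force: 62.1
8.2 [496.4  82.7 131.1] yaw_y 94.93 [-2.7  2.6  6.1] T [ 0.424  0.626 -0.385] 0.016931534595101935 62.103023529052734
```

```bash
python3 -m inch '[[0,0,-0.1,0,0,0,1],[0,0,-0.2,0,0,0,1],[0,0,-0.2,0,0,0,1],[0,0,-0.2,0,0,0,1],[0,0,-0.2,0,0,0,1],[0,0,-0.2,0,0,0,1],[0,0,-0.2,0,0,0,1],[0,0,-0.2,0,0,0,1]]'|tail -1;python3 st.py
```

```text
gripper_force: 62.2
9.0 [496.4  82.7 131.1] yaw_y 95.1 [-2.8  2.8  5.7] T [ 0.459  0.6   -0.526] 0.016770011693697406 62.15272307395935
```

```bash
python3 -m inch '[[0,0,-0.1,0,0,0,1],[0,0,-0.2,0,0,0,1],[0,0,-0.25,0,0,0,1],[0,0,-0.25,0,0,0,1],[0,0,-0.25,0,0,0,1],[0,0,-0.25,0,0,0,1],[0,0,-0.25,0,0,0,1],[0,0,-0.25,0,0,0,1]]'|tail -1;python3 st.py
```

```text
gripper_force: 62.3
9.8 [496.4  82.7 131.1] yaw_y 95.32 [-2.3  2.7  5.8] T [ 0.443  0.643 -0.67 ] 0.017060097823453097 62.25622773170471
```

```bash
python3 -m inch '[[0,0,0.3,0,0,0,1],[0,0,0.6,0,0,0,1],[0,0,0.6,0,0,0,0.5],[0,0,0.6,0,0,0,0],[0,0,0.6,0,0,0,-0.3],[0,0,0.6,0,0,0,-0.3],[0,0,0.6,0,0,-5,-0.3],[0,0,0.6,0,0,-20,-0.3]]';python3 st.py
python3 -m inch '[[0,0,0,0,0,-20,-0.3],[0,0,0,0,0,-40,-0.3],[0,0,4,-5,-10,-45,-0.3],[0,0,9,-10,-35,-45,-0.3],[0,0,15,-18,-65,-45,-0.3],[0,0,22,-27,-95,-45,-0.3],[0,0,29,-35,-120,-45,-0.3],[0,0,36,-40,-140,-45,-0.3]]';python3 st.py
python3 - <<'E'
from h import *
p,d=ctrl.camera("top");cv2.imwrite("pics/t3.png",np.clip(cv2.resize(p[138:252,222:362],None,fx=5.5,fy=5.25,interpolation=cv2.INTER_CUBIC)*1.6,0,255).astype(np.uint8))
E
```

```text
t: 10.6
eef_pos: [0.4953, 0.0821, 0.1493]
tcp_rot: [[-0.996, -0.084, -0.004], [-0.084, 0.996, -0.0], [0.004, 0.0, -1.0]]
contact_force: [0.4, -0.0, 0.2]
opening: 0.0555
gripper_force: 0.0
10.6 [495.3  82.1 149.3] yaw_y 94.84 [ 0.4 -0.   0.2] T [-0.013 -0.052  0.015] 0.055493370863113914 0.0
t: 11.4
eef_pos: [0.5493, -0.0556, 0.1969]
tcp_rot: [[-0.853, 0.522, 0.002], [0.522, 0.853, -0.001], [-0.002, 0.0, -1.0]]
contact_force: [-0.1, -0.2, -0.7]
opening: 0.0552
gripper_force: 0.0
11.4 [549.3 -55.6 196.9] yaw_y 58.51 [-0.1 -0.2 -0.7] T [ 0.043  0.018 -0.033] 0.05517304352411854 0.0
```

View pics/t3.png

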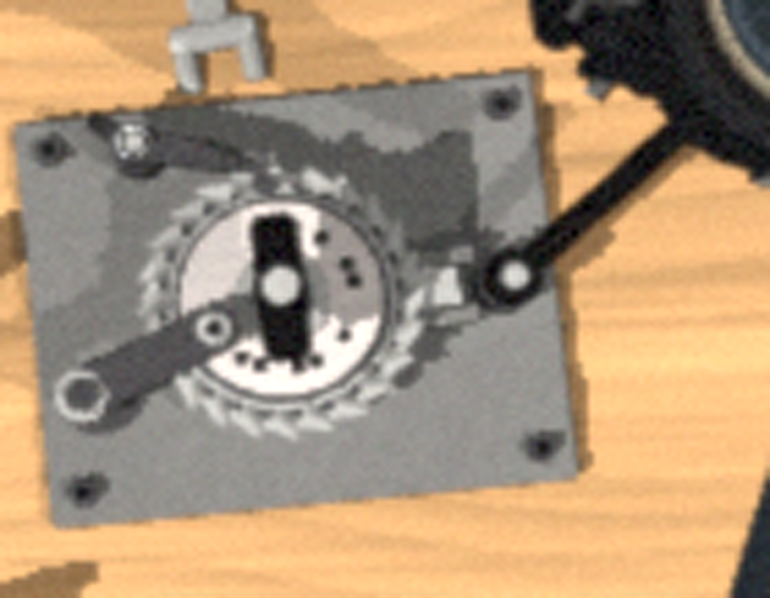

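```bash
python3 -m inch '[[0,0,6,-4,-3,5,-0.3],[0,0,12,-8,-6,15,-0.3],[0,0,17.4,-9,-6.5,30,-0.3],[0,0,17.4,-9,-6.5,50,-0.3],[0,0,17.4,-9,-6.5,75,-0.3],[0,0,17.4,-9,-6.5,100,-0.3],[0,0,17.4,-9,-6.5,116,-0.3],[0,0,17.4,-9,-6.5,121,-0.3]]';python3 st.py
python3 -m inch '[[0,0,0,0,0,0,0],[0,0,0,0,0,0,0.4],[0,0,0,0,0,0,1],[0,0,0,0,0,0,1],[0,0,0,0,0,0,1],[0,0,0,0,0,0,1],[0,0,0,0,0,0,1],[0,0,0,0,0,0,1]]' 30;python3 st.py
```

```text
t: 12.25
eef_pos: [0.5514, -0.0637, 0.073]
tcp_rot: [[-0.663, 0.749, -0.003], [0.749, 0.663, 0.001], [0.003, -0.002, -1.0]]
contact_force: [-0.8, -1.1, -0.5]
opening: 0.0556
gripper_force: 0.0
12.25 [551.4 -63.7  73. ] yaw_y 41.5 [-0.8 -1.1 -0.5] T [-0.01   0.013 -0.028] 0.05561260103521031 0.0
t: 13.05
eef_pos: [0.5536, -0.0647, 0.0761]
tcp_rot: [[-0.662, 0.75, 0.003], [0.75, 0.662, -0.001], [-0.003, 0.001, -1.0]]
contact_force: [-1.0, -0.5, 7.1]
opening: 0.0107
gripper_force: 29.5
13.05 [553.6 -64.7  76.1] yaw_y 41.45 [-1.  -0.5  7.1] T [-0.222  0.238  0.047] 0.010710240162098093 29.46478307247162
```

```bash
python3 -m inch '[[0,0,4,0.2,-5.2,0,1],[0,0,9,0.9,-11.6,0,1],[0,0,14,2.2,-18,0,1],[0,0,19,4.1,-24.2,0,1],[0,0,24,6.4,-30.3,0,1],[0,0,29,9.3,-36.1,0,1],[0,0,34,12.7,-41.6,0,1],[0,0,38,15.8,-45.8,0,1]]'|tail -1;python3 st.py
python3 - <<'E'
from h import *
s=ctrl.observe();v=s["eef_pos"][:2]-[.504,-.0093];print(np.hypot(*v),np.degrees(np.arctan2(v[1],v[0])))
E
```

```text
gripper_force: 30.1
13.85 [509.4 -83.6  76.1] yaw_y 3.29 [ 0.5 -2.1  4.7] T [-0.413 -0.029  0.318] 0.010457130694644632 30.082148015499115
0.07452012550196134 -85.88243679248986
```

```bash
python3 -m inch '[[0,0,4,0.2,-5.2,0,1],[0,0,8,0.7,-10.4,0,1],[0,0,12,1.6,-15.5,0,1],[0,0,16,2.9,-20.5,0,1],[0,0,20,4.5,-25.5,0,1],[0,0,22,5.4,-27.9,0,1],[0,0,22,5.4,-27.9,0,1],[0,0,22,5.4,-27.9,0,1]]'|tail -1;python3 st.py
python3 - <<'E'
from h import *
s=ctrl.observe();v=s["eef_pos"][:2]-[.504,-.0093];print(np.hypot(*v),np.degrees(np.arctan2(v[1],v[0])))
E
```

```text
gripper_force: 29.8
14.65 [480.7 -80.3  76.1] yaw_y -18.54 [-0.  -3.5  6.9] T [-0.658  0.261  0.181] 0.011245281007160072 29.78915512561798
0.07472448794499147 -108.20128607322714
```

```bash
python3 -m inch '[[0,0,1,0,-1.3,0,1],[0,0,2,0,-2.6,0,1],[0,0,3,0.1,-3.9,0,1],[0,0,3.5,0.1,-4.6,0,1],[0,0,3.5,0.1,-4.6,0,1],[0,0,3.5,0.1,-4.6,0,1],[0,0,3.5,0.1,-4.6,0,1],[0,0,3.5,0.1,-4.6,0,1]]'|tail -1;python3 st.py
python3 - <<'E'
from h import *
s=ctrl.observe();v=s["eef_pos"][:2]-[.504,-.0093];print(np.hypot(*v),np.degrees(np.arctan2(v[1],v[0])))
E
```

```text
gripper_force: 35.1
15.45 [479.1 -79.7  76.2] yaw_y -21.99 [ 5.5 -5.8  1.2] T [-1.268 -0.982  0.542] 0.010898825018424912 35.05335509777069
0.07468192129829006 -109.47277083069633
```

```bash
python3 -m inch '[[0,0,-1,0,1.5,0,1],[0,0,-1,0,1.5,0,0.5],[0,0,-1,0,1.5,0,0],[0,0,-1,0,1.5,0,-0.3],[0,0,-1,0,1.5,0,-0.3],[0,0,-1,0,1.5,0,-0.3],[0,0,-1,0,1.5,-10,-0.3],[0,0,-1,0,1.5,-30,-0.3]]'|tail -1;python3 st.py
python3 -m inch '[[0,0,0,0,0,-30,-0.3],[0,0,0,0,0,-70,-0.3],[0,0,0,-20,0,-110,-0.3],[0,0,0,-60,0,-110,-0.3],[0,0,0,-100,0,-110,-0.3],[0,0,0,-120,0,-110,-0.3],[0,0,0,-120,0,-110,-0.3],[0,0,0,-120,0,-110,-0.3]]'|tail -1;python3 st.py
python3 - <<'E'
from h import *
p,d=ctrl.camera("top");cv2.imwrite("pics/t4.png",np.clip(cv2.resize(p[138:252,222:362],None,fx=5.5,fy=5.25,interpolation=cv2.INTER_CUBIC)*1.6,0,255).astype(np.uint8))
X=cloud("top",d);piv=np.array([.504,-.0093])
lm=(p.max(2)<45)&(X[...,2]>.05)&(X[...,2]<.09);r=ray("top",*np.nonzero(lm)[::-1],.073)[:,:2]-piv
h=np.hypot(*r.T);r=r[(h>25e-3)&(h<.1)&(r[:,1]<0)];print(len(r),"lever world",np.degrees(np.arctan2(*r.mean(0)[::-1])))
E
```

```text
gripper_force: 0.0
16.25 [475.1 -77.3 103.2] yaw_y -21.05 [0.8 0.2 0.2] T [-0.002  0.012  0.019] 0.05564322457343471 0.0
gripper_force: 0.0
17.05 [ 433.6 -189.9  214.9] yaw_y -21.12 [ 0.3  1.3 -0.6] T [-0.03   0.008 -0.045] 0.05574986606900726 0.0
139 lever world -109.56568202768234
```

View pics/t4.png

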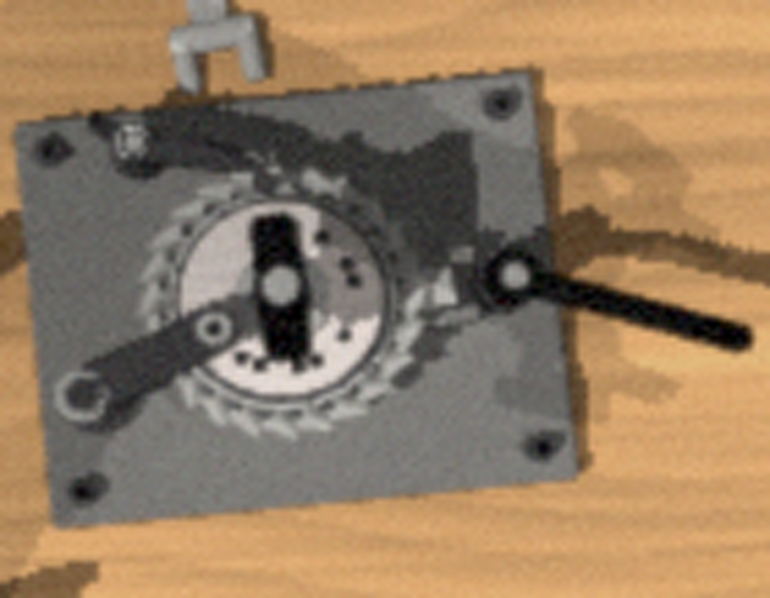

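The lever now points right and slightly down, with its end at (740,338), about 61° from where it began. The knob bar at (280,285) is still parallel to the jig, so I'm handing in.

```bash
python3 -c "
from cell import ctrl
print(ctrl.sign_off())"
```

```text
the job is handed in; nothing more can be done
None
```

I handed the job in at about 17 s of the 58 s allowed: the flagged notch is on the pawl, the tooth was set at about 10 N (estimated from wrist torque), and the lever was swung about 61° until it resisted at what I took to be its stop; the arm is clear and touched no bystanders, and sign-off returned no verdict.

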